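Lock a key-drop box onto the mailroom bank

ROBOT

A 7-joint arm with a two-finger parallel gripper is mounted at the origin on the work surface. World frame = base frame: x ahead of the robot, y to its left, z up, the work surface at z = 0. Lengths are in m, angles in rad, forces in N, time in s.
With the tool pointing down it reaches from about 0.425 to 0.875 m from the base axis. Payload 4.7 kg.
Tool frame: the origin (TCP) lies midway between the tips of the shut fingers; the grasp point (between the pads) lies 19 mm behind it; z points along the fingers, y is the line along which they close (so a half turn about z gives the same grasp; the last joint's range is limited). The gripper opens to 85 mm and grips with 20 to 120 N. Pads are 22 mm wide; open, the fingers measure 114 mm over their backs; the gripper's body (76 mm by 85 mm) begins 54 mm behind the grasp point. The pads swing forward as they close: fully open they stand 13 mm farther back than shut.
Start: joints at [1.274, 0.321, -0.07, 1.45, 0.023, 1.371, -0.057], TCP at [0.199, -0.619, 0.231] pointing down, gripper open.
Joint ranges: [-2.86, 2.86], [-0.3, 2.09], [-1.38, 1.24], [0.06, 2.45], [-1.56, 4.7], [0.09, 2.05], [-2.69, 2.69]. Speed limits (rad/s): [2.57, 2.57, 3.14, 3.14, 3.14, 3.14, 3.14].

INTERFACE

Orientations are given as a rotation vector (axis times angle).
In Python, from workcell import ctrl gives the robot as it stands. The module is installed in compiled form; this text tells all that it offers.
- The arm moves only by the tool arm_command, never from a script. Its argument "moves" is a list of rows, each an object of numbers: "tx", "ty", "tz": the shift along the world's x, y, z in m; "turn": the turn about the world's z in degrees; "fingers": the opening in per cent of the stroke, from 0 (shut) to 100 (fully open). In form: [{"tx": .., "ty": .., "tz": .., "turn": .., "fingers": ..}, ...]. A call has 1 to 20 rows; each row shifts and turns the commanded pose from where the row before left it; what a row does not reach is not made up. A row lasts 1/8 s, in which the tool goes at most 62.5 mm and 10.7 degrees, less where a joint would pass 70% of its speed; a pose out of reach is approached as far as the arm can. A call is refused whole if a number of a shift passes 0.0625 or a number of a turn 10.7, either way. A call with a gripper value outside its range is refused whole. The fingers move at their own pace and stop on an object; the grip force is fixed at half the most. Time passes only in rows, so rows that do not move let the fingers close. It gives the time, the measured TCP pose, the force, the opening and the grip force at its end, in the units of the state.
- ctrl.observe(): the state, without advancing time (a new reading comes with each control period).
- ctrl.capture(name): name is "scene" or "top" or "wrist"; returns the picture (480x640x3 uint8, blue, green, red); there is no depth.
- ctrl.calibration(name): a dict with "K" (3x3 intrinsics, pixels), "view" (4x4, takes a point from world to camera coordinates); the wrist camera has in their place "hand_eye" (4x4, takes a point from camera to tool coordinates, whose origin is the TCP and whose axes are the flange's). Camera axes: x right, y down, z forward; pixel columns grow to the right and rows downward; lengths in m; the calibration is good to about 2 mm. A picture is of the moment at which its call begins: read the wrist's pose just before it. calibration takes no time and is no camera call.
- ctrl.close_job(): hands the job in; it is judged then, once.
Trained networks look in the newest picture that a camera, given by its name, has taken for a name from the list of things; names that differ only in an ending like _2 or _b are one class to them, and where a whole thing is asked for, a point or a joint stands for the part that bears it (a point fixed in the world has none). Each returns a list of dicts, best first, with "score" (0 to 1); they miss things now and then, are a little off and sometimes report something else, mostly with a low value. They report only what shows in the picture. A call takes as long as a camera call. They do not tell look-alikes from the thing itself.
- ctrl.spot_in(label, camera): "rect" ([left, top, right, bottom] in pixels, round what is visible of it).
The state is a dict: "time": time; "joint_positions": joint angles; "dq": joint speeds; "joint_torque": joint torques, N m; "position": TCP position; "ee_rot": TCP orientation; "ft_force": force on the tool from outside, world axes, zero at the start; "moment": the same for the moment, N m; "gripper_width": finger opening in m; "grip_force": force on a finger pad.
Only numpy, scipy, OpenCV 4.12 (cv2) and the standard library are available. Lean on these libraries where they do the work, as an engineer would, in place of code of your own. Each camera call takes 0.05 s, during which the arm holds its last target. There are 200 camera calls.

TASK

Swing the crescent cam on the bank fully open, then set the loose key-drop box that carries the keeper stud down in the bank's empty bay, close against the rubber seal, with its stud in the cam's path. Then give the lever its quarter turn until it is fully locked, so that the cam draws the box tight against the seal, and let go; leave the other box, the stamp, the glue bottle and the parcel where they are.

Things in the scene. Friction and masses are not known exactly. Their poses are not given: they have to be found in the camera images.
- bank: Fixed bank of steel key-drop boxes: 60 mm deep (its x), y from 0 to +220 mm, top at z = 91 mm, on a dark steel tray 92 mm wide that sticks out on the -y side as an empty bay. Origin on the bench, under the middle of the joining face (plane y = 0, facing -y); z up.
- bay (a point): Middle of the bay's floor, 70 mm out from the joining face and 4 mm above the bench; frame as the bank's. The bay is 140 mm long (bank y -140 to 0), its floor slick. Guide lips along its sides, 63 mm apart inside, are 21 mm tall. At the joining face two cheeks, 62.5 mm apart, reach 24 mm out and 92 mm up. Lips and cheeks flare outwards at the top by 5 to 6 mm.
- seal (a point): Centre of the black rubber seal's outer face, 6 mm out of the joining face (bank y = -6 mm), 50 mm wide, 30 to 88 mm above the bench. Pressed towards the bank it gives like a spring, 1.8 N per mm, at most 5.5 mm. The frame is as the bank's.
- cam (a joint): Angle of the crescent cam and lever on the bank's top, anticlockwise from above: 0 = fully open (stop), 1.57 = fully locked (stop). Starts at 0.85 or more; stays where left (friction 0.1 N m). Locking with the box in place takes up to about 10 N at the knob. Only open does it leave the stud's way in free.
- cam_pivot (a point): On the cam's upright axis, at the top of its hub: bank x = 0, y = 42, z = 112 mm; frame as the bank's. Turning to locked, the crescent's inner wall (40 mm from the axis at its tip, falling to 27) passes behind the stud, on the bay side, and draws it in. It catches the stud if the box's centre is above bank y = -62 mm. The crescent spans z = 100 to 112 mm.
- cam_knob (a point): Centre of the lever's upright black round knob, 16 mm in diameter, 42 mm tall (z 111 to 153 mm), 70 mm from the cam's axis; the lever's arm under it tops out at z = 112 mm. From above, in the bank's frame, its direction from the axis lies at 0.35 rad + cam angle from +x towards +y. The frame turns with the cam.
- keeper_box_center (a point): Centre, half-way up, of the loose steel box with the keeper, 0.75 kg: 60 mm wide (x, grasp these faces), 100 mm (y), 90 mm tall. Its +y face goes to the seal, its axes parallel to the bank's. Standing in the bay its centre is at bank x = 0, z = 49 mm; y = -56 mm just touching the seal, about -52 mm when drawn tight.
- stud (a point): Middle of the keeper box's upright roller stud, 10 mm in diameter, top 112 mm above the box's underside, 22 mm beyond the box's +y face (72 mm from its centre). It stands on a flat tongue 16 mm wide, 4 mm thick (90 to 94 mm above the underside), 28 mm beyond that face, that passes over the bank's top and under the crescent.
- plain_box_center (a point): Centre, half-way up, of the other loose key-drop box, same 60 x 100 x 90 mm (x, y, z), with no tongue or stud. Leave it.
- stamp: Wooden hand stamp standing on the far end of the bank's top: 38 mm across at the foot, 70 mm tall; origin at its underside. Leave it.
- glue: White glue bottle standing on the bench, 52 mm in diameter, 145 mm tall; origin at its underside. Leave it.
- parcel: Small cardboard parcel on the bench, 70 x 100 x 50 mm (x, y, z); origin at its underside. Leave it.
Mind the look-alikes: they are no part of the job. What is shaped like the part that bears keeper_box_center but blue or brown is not meant.

How it is judged:
By the outcome, as a careful person would: the job done as asked, in the order asked, and still so for the second after the job is handed in, with the robot touching nothing.
It also fails if it takes over 66 s, if anything falls off the work surface, if the arm or the gripper's body presses on something with over 40 N, if the wrist force passes 120 N, or if a joint passes its speed limit or range.

## Working session

There is one attempt and no reset: what is moved stays moved. The work goes in short steps, Python scripts to look and compute and a tool call to move; the robot and the scene stay as the last step left them, time stands still between calls to the robot, and variables do not carry over. Pictures are saved under pics/ and viewed, at most 10 in all, crops included, and the job is handed in when it is done.

Besides the shell and the picture viewer there is one more tool, called after "Call:" as name([rows], argument=value, ...), one row to a line, values as JSON. arm_command: Moves the arm, as the interface text tells. Its arguments: {"type":"object","properties":{"moves":{"type":"array","items":{"type":"object","properties":{"tx":{"type":"number"},"ty":{"type":"number"},"tz":{"type":"number"},"turn":{"type":"number"},"fingers":{"type":"number"}}}}},"required":["moves"]}

```bash
mkdir -p pics; cat > h.py <<'E'
import numpy as np, cv2
from workcell import ctrl
from scipy.spatial.transform import Rotation as R
def cam(n):
    c=ctrl.calibration(n); K=np.array(c["K"])
    if n=="wrist":
        s=ctrl.observe(); T=np.eye(4); T[:3,:3]=R.from_rotvec(s["ee_rot"]).as_matrix(); T[:3,3]=s["position"]
        V=np.linalg.inv(T@np.array(c["hand_eye"]))
    else: V=np.array(c["view"])
    return K,V
def proj(p,K,V):
    q=V[:3,:3]@np.array(p)+V[:3,3]; q=K@q; return q[:2]/q[2]
def onz(u,v,z,K,V):
    d=V[:3,:3].T@np.linalg.inv(K)@[u,v,1]; o=-V[:3,:3].T@V[:3,3]
    return o+d*(z-o[2])/d[2]
def tri(obs):
    A=[];b=[]
    for (u,v),K,V in obs:
        d=V[:3,:3].T@np.linalg.inv(K)@[u,v,1]; d/=np.linalg.norm(d); o=-V[:3,:3].T@V[:3,3]
        M=np.eye(3)-np.outer(d,d); A.append(M); b.append(M@o)
    return np.linalg.lstsq(np.vstack(A),np.hstack(b),rcond=None)[0]
E
python3 - <<'E'
from h import *
for n in ("scene","top"):
    cv2.imwrite(f"pics/{n}0.png",ctrl.capture(n))
    for l in ("bank","cam_knob","cam","keeper_box_center","stud","plain_box_center","seal","cam_pivot"):
        try:print(n,l,[(round(d["score"],2),[int(x) for x in d["rect"]]) for d in ctrl.spot_in(l,n)])
        except Exception as e:print(n,l,e)
    K,V=cam(n);print(K.tolist(),(-V[:3,:3].T@V[:3,3]).round(3), V[:3,:3].round(2).tolist())
s=ctrl.observe();print(s["time"],s["position"],s["ee_rot"],s["gripper_width"])
E
```

```text
scene bank [(0.97, [344, 249, 493, 324])]
scene cam_knob [(0.81, [407, 250, 454, 275])]
scene cam [(0.87, [399, 252, 453, 278])]
scene keeper_box_center [(0.92, [190, 228, 219, 282]), (0.9, [223, 204, 271, 242]), (0.77, [182, 179, 211, 233]), (0.64, [304, 161, 331, 218]), (0.55, [240, 166, 262, 211])]
scene stud [(0.97, [238, 167, 266, 208]), (0.86, [223, 203, 274, 241]), (0.81, [182, 177, 212, 230]), (0.75, [190, 231, 220, 276]), (0.69, [302, 161, 329, 215])]
scene plain_box_center [(0.91, [238, 239, 285, 287])]
scene seal []
scene cam_pivot [(0.68, [345, 249, 497, 325])]
[[498.5637500799488, 0.0, 334.91539644139243], [0.0, 498.5637500799488, 236.5633350714853], [0.0, 0.0, 1.0]] [1.498 0.172 0.91 ] [[-0.25, 0.97, -0.0], [0.61, 0.15, -0.78], [-0.75, -0.2, -0.63]]
top bank [(0.93, [139, 221, 297, 269])]
top cam_knob [(0.83, [177, 219, 232, 250]), (0.74, [142, 221, 298, 272])]
top cam [(0.94, [178, 221, 233, 248]), (0.37, [144, 218, 297, 268])]
top keeper_box_center [(0.97, [344, 338, 392, 399]), (0.93, [399, 265, 454, 292]), (0.87, [475, 261, 521, 320]), (0.72, [426, 188, 469, 243])]
top stud [(0.93, [473, 263, 523, 316]), (0.91, [424, 186, 474, 245]), (0.81, [426, 316, 472, 372]), (0.64, [347, 341, 390, 400]), (0.62, [401, 266, 451, 293])]
top plain_box_center [(0.82, [359, 193, 410, 247]), (0.46, [177, 219, 232, 249])]
top seal [(0.48, [231, 229, 241, 253])]
top cam_pivot [(0.81, [143, 219, 296, 271])]
[[478.82044448720734, 0.0, 317.9974954272523], [0.0, 478.82044448720734, 244.3098645317412], [0.0, 0.0, 1.0]] [ 0.42  -0.099  1.205] [[-0.03, -1.0, -0.01], [-0.99, 0.03, -0.12], [0.12, 0.0, -0.99]]
0.9 [ 0.19875771 -0.61891777  0.2313819 ] [3.10356398e+00 4.86221900e-01 3.03922838e-05] 0.08516545290056828
```

View pics/scene0.png

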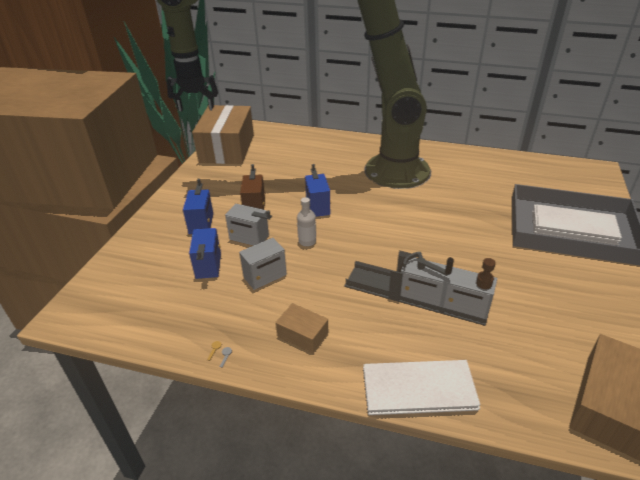

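View pics/top0.png

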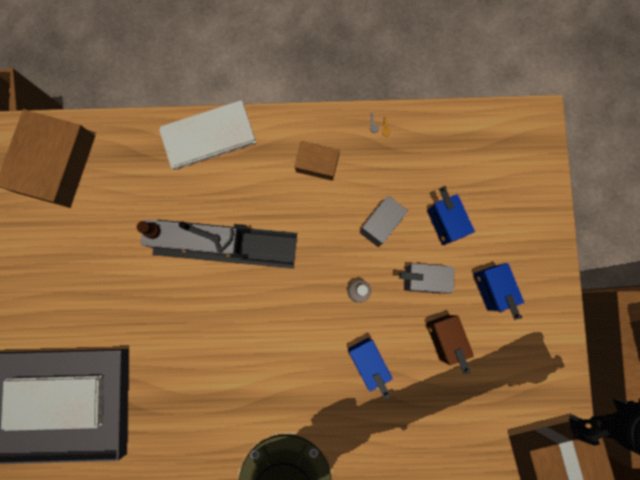

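```bash
python3 - <<'E'
from h import *
T=cam("top");S=cam("scene")
def t(n,a,b):print(n,tri([(a,*T),(b,*S)]).round(3))
t("knob top",(185,226),(450,260))
t("glue top",(362,290),(306,203))
t("keeper top mid",(432,276),(249,212))
t("stud top",(398,272),(268,212))
t("stamp top",(149,227),(489,263))
for n,p,z in (("bayend near",(295,267),0.02),("bayend far",(297,233),0.02),("join far",(240,227),.09),("bank corner far",(155,221),.091)):
    print(n,onz(*p,z,*T).round(3))
c=ctrl.calibration("wrist");print(np.array(c["K"]).round(1).tolist(),np.array(c["hand_eye"]).round(3).tolist())
s=ctrl.observe();print(R.from_rotvec(s["ee_rot"]).as_matrix().round(2))
i=ctrl.capture("top");cv2.imwrite("pics/top1.png",cv2.hconcat([cv2.resize(i[190:310,330:530],None,fx=3.9,fy=3.9,interpolation=2)]))
cv2.imwrite("pics/key1.png",cv2.resize(ctrl.capture("scene")[150:300,170:340],None,fx=4,fy=4,interpolation=2))
E
```

```text
knob top [0.6   0.206 0.143]
glue top [ 0.446 -0.188  0.132]
keeper top mid [ 0.473 -0.351  0.093]
stud top [ 0.486 -0.279  0.113]
stamp top [0.599 0.289 0.15 ]
bayend near [ 0.51  -0.036  0.02 ]
bayend far [ 0.595 -0.043  0.02 ]
join far [0.603 0.088 0.09 ]
bank corner far [0.623 0.289 0.091]
[[373.4, 0.0, 313.0], [0.0, 373.4, 239.5], [0.0, 0.0, 1.0]] [[0.0, -0.958, -0.287, 0.074], [1.0, 0.0, -0.0, 0.001], [0.0, -0.287, 0.958, -0.142], [0.0, 0.0, 0.0, 1.0]]
[[ 0.95  0.31  0.  ]
 [ 0.31 -0.95 -0.  ]
 [-0.    0.   -1.  ]]
```

View pics/key1.png

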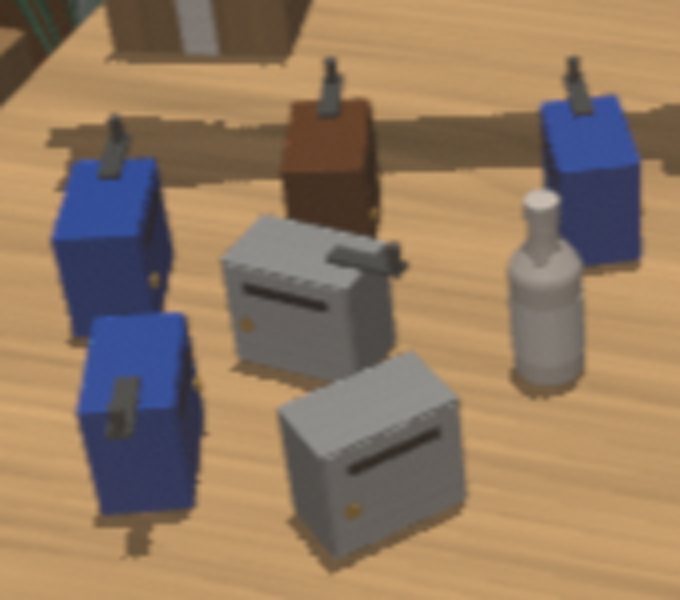

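Call:
arm_command([
  {"tx":0.03,"ty":0.035,"tz":0.015,"turn":8},
  {"tx":0.03,"ty":0.035,"tz":0.015,"turn":8},
  {"tx":0.03,"ty":0.035,"tz":0.015,"turn":8},
  {"tx":0.03,"ty":0.035,"tz":0.015,"turn":8},
  {"tx":0.03,"ty":0.035,"tz":0.015,"turn":8},
  {"tx":0.03,"ty":0.035,"tz":0.015,"turn":8},
  {"tx":0.03,"ty":0.035,"tz":0.015,"turn":8},
  {"tx":0.03,"ty":0.02,"tz":0.0,"turn":6},
  {"turn":0},
  {"turn":0},
])

```text
schema error: expected keys tx, ty, tz, turn, fingers
```

```bash
python3 - <<'E'
from h import *
K,V=cam("wrist");np.savez("w1.npz",K=K,V=V)
cv2.imwrite("pics/w1.png",ctrl.capture("wrist"))
for l in ("keeper_box_center","stud"):print(l,[(round(d["score"],2),[int(x) for x in d["rect"]]) for d in ctrl.spot_in(l,"wrist")])
s=ctrl.observe();print(s["time"],s["position"],R.from_rotvec(s["ee_rot"]).as_matrix().round(2)[:,:2].T,s["joint_positions"])
E
```

```text
keeper_box_center [(0.87, [14, 0, 159, 66])]
stud [(0.79, [13, 2, 159, 67])]
1.15 [ 0.19876141 -0.61890168  0.23134938] [[ 0.95  0.31 -0.  ]
 [ 0.31 -0.95  0.  ]] [ 1.27411272  0.32100609 -0.07009088  1.45049029  0.0225829   1.37076743
 -0.05692501]
```

View pics/w1.png

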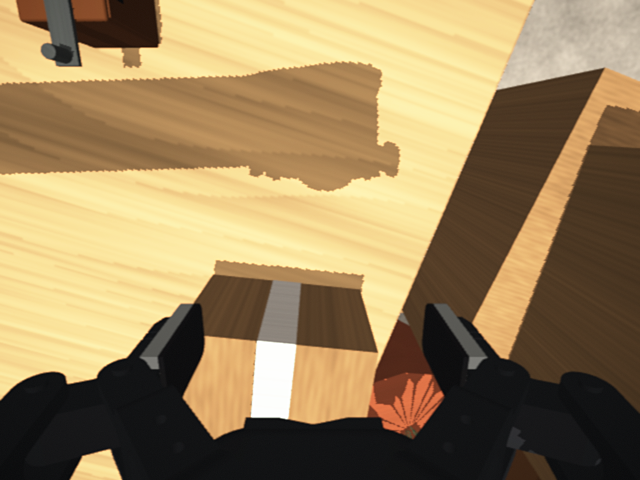

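Call:
arm_command([
  {"tx":0.035,"ty":0.035,"tz":0.015,"turn":8,"fingers":100},
  {"tx":0.035,"ty":0.035,"tz":0.015,"turn":8,"fingers":100},
  {"tx":0.035,"ty":0.035,"tz":0.015,"turn":8,"fingers":100},
  {"tx":0.035,"ty":0.035,"tz":0.015,"turn":8,"fingers":100},
  {"tx":0.035,"ty":0.035,"tz":0.015,"turn":8,"fingers":100},
  {"tx":0.035,"ty":0.035,"tz":0.015,"turn":8,"fingers":100},
  {"tx":0.035,"ty":0.025,"tz":0.015,"turn":8,"fingers":100},
  {"tx":0.025,"ty":0.005,"tz":0.0,"turn":6,"fingers":100},
  {"tx":0,"ty":0,"tz":0,"turn":0,"fingers":100},
  {"tx":0,"ty":0,"tz":0,"turn":0,"fingers":100},
])

```text
time: 2.4
position: [0.4676, -0.3798, 0.336]
ee_rot: [-2.412, -2.011, 0.002]
ft_force: [-0.2, -0.4, 0.4]
gripper_width: 0.0855
grip_force: 0.0
```

```bash
python3 - <<'E'
from h import *
K,V=cam("wrist");np.savez("w2.npz",K=K,V=V)
cv2.imwrite("pics/w2.png",ctrl.capture("wrist"))
for l in ("keeper_box_center","stud"):print(l,[(round(d["score"],2),[int(x) for x in d["rect"]]) for d in ctrl.spot_in(l,"wrist")])
s=ctrl.observe();print(s["time"],s["position"],R.from_rotvec(s["ee_rot"]).as_matrix().round(2)[:,:2].T,s["joint_positions"])
E
```

```text
keeper_box_center [(0.92, [125, 184, 257, 282]), (0.88, [385, 156, 535, 254]), (0.75, [10, 0, 174, 117]), (0.66, [278, 99, 345, 225]), (0.64, [260, 259, 367, 364])]
stud [(0.98, [279, 98, 348, 225]), (0.72, [124, 184, 254, 281]), (0.71, [10, 5, 176, 119]), (0.69, [382, 158, 536, 256]), (0.64, [256, 255, 367, 359])]
2.55 [ 0.4674403  -0.37995462  0.33628445] [[ 0.18  0.98 -0.  ]
 [ 0.98 -0.18 -0.  ]] [ 0.96348872  0.21407295 -0.39232949  1.39122279  0.08202118  1.55249747
  0.39678417]
```

View pics/w2.png

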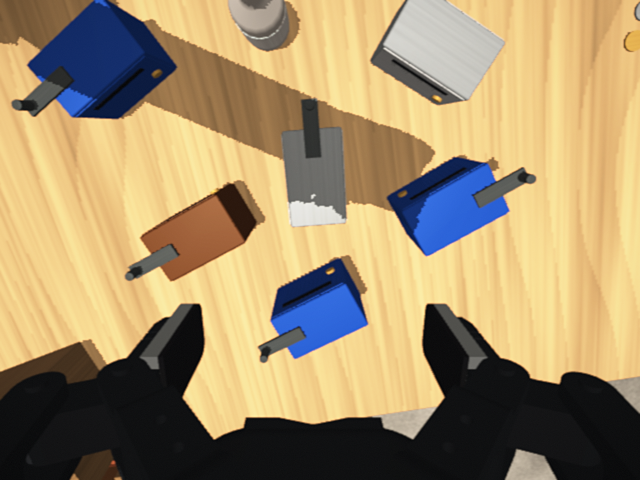

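```bash
python3 - <<'E'
from h import *
d=np.load("w2.npz");K,V=d["K"],d["V"]
P=[onz(*p,.09,K,V) for p in ((282,132),(340,126),(346,221),(291,227))]
for p in P:print(p.round(4))
print("c",np.mean(P,axis=0).round(4))
a=(P[0]+P[1]-P[2]-P[3])/2;print("len",np.linalg.norm(a),"ang y",np.degrees(np.arctan2(a[1],a[0]))-90,"w",np.linalg.norm(P[1]-P[0]),np.linalg.norm(P[2]-P[3]))
b=P[1]+P[2]-P[0]-P[3];print("ang x",np.degrees(np.arctan2(b[1],b[0])))
print("stud",onz(310,101,.112,K,V).round(4))
T=cam("top");S=cam("scene")
for q in P: print(proj(q,*T).round(1),proj(q,*S).round(1))
print("tri tongue-base",tri([((310,101),K,V),((398,272),*T),((268,212),*S)]).round(4))
E
```

```text
[ 0.45   -0.3069  0.09  ]
[ 0.5079 -0.3116  0.09  ]
[ 0.4988 -0.4088  0.09  ]
[ 0.4396 -0.4048  0.09  ]
c [ 0.4741 -0.358   0.09  ]
len 0.0980467972270204 ang y -5.729152975958371 w 0.05814952482740608 0.05934940331957291
ang x -4.291029552291639
stud [ 0.4827 -0.2847  0.112 ]
[410.6 287.5] [264.9 210. ]
[411.4 262.5] [255.7 221.9]
[453.3 265.2] [224.1 214.8]
[453.2 290.8] [234.1 203. ]
tri tongue-base [ 0.4841 -0.2812  0.1106]
```

Call:
arm_command([
  {"tx":0.01,"ty":0.06,"tz":0,"turn":0,"fingers":100},
  {"tx":0.01,"ty":0.06,"tz":0,"turn":0,"fingers":100},
  {"tx":0.01,"ty":0.06,"tz":0,"turn":0,"fingers":100},
  {"tx":0.01,"ty":0.06,"tz":0,"turn":0,"fingers":100},
  {"tx":0.01,"ty":0.06,"tz":0,"turn":0,"fingers":100},
  {"tx":0.01,"ty":0.06,"tz":0,"turn":0,"fingers":60},
  {"tx":0.01,"ty":0.06,"tz":0,"turn":0,"fingers":40},
  {"tx":0.01,"ty":0.04,"tz":0,"turn":0,"fingers":35},
  {"tx":0,"ty":0,"tz":0,"turn":0,"fingers":35},
  {"tx":0,"ty":0,"tz":0,"turn":0,"fingers":35},
])

```text
time: 3.8
position: [0.5487, 0.0795, 0.3362]
ee_rot: [2.411, 2.012, -0.001]
ft_force: [0.4, -1.2, 0.5]
gripper_width: 0.03
grip_force: 0.0
```

```bash
python3 - <<'E'
from h import *
K,V=cam("wrist");np.savez("w3.npz",K=K,V=V)
cv2.imwrite("pics/w3.png",ctrl.capture("wrist"))
for l in ("bank","cam_knob","cam","seal"):print(l,[(round(d["score"],2),[int(x) for x in d["rect"]]) for d in ctrl.spot_in(l,"wrist")])
s=ctrl.observe();print(s["time"],s["position"],s["joint_positions"])
E
```

```text
bank [(0.58, [280, 2, 376, 276]), (0.32, [303, 32, 367, 177])]
cam_knob [(0.9, [299, 34, 364, 175])]
cam [(0.69, [300, 36, 366, 173]), (0.56, [362, 393, 449, 460])]
seal []
4.05 [0.54883347 0.07956516 0.33638906] [ 0.48939357  0.14230478 -0.75842193  1.49697439  0.09833691  1.54113903
 -0.44747083]
```

View pics/w3.png

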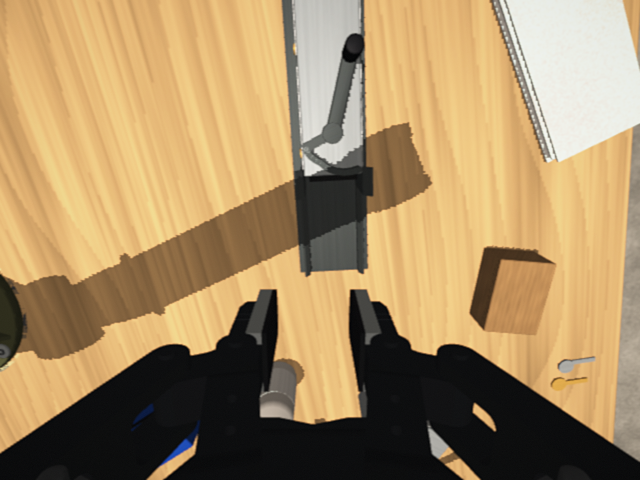

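```bash
python3 - <<'E'
from h import *
d=np.load("w3.npz");K,V=d["K"],d["V"]
for n,p,z in (("hub",(333,131),.112),("knobtop",(354,43),.153),("knobbase",(350,58),.112),("lipL",(306,272),.021),("lipR",(365,269),.021),("bankR0",(363,168),.091),("bankL0",(298,172),.091),("bankRtop",(361,2),.091),("bankLtop",(294,2),.091)):
    print(n,onz(*p,z,K,V).round(4))
T=cam("top");S=cam("scene")
print(tri([((354,43),K,V),((185,226),*T),((450,260),*S)]).round(4))
i=cv2.imread("pics/w3.png");cv2.imwrite("pics/w3c.png",cv2.resize(i[0:290,255:415],None,fx=2.0*1.03,fy=2.0*1.03,interpolation=2) if 0 else cv2.hconcat([cv2.resize(i[0:145,250:410],None,fx=4,fy=4,interpolation=2)[:, :400*2]]))
cv2.imwrite("pics/w3c.png",cv2.resize(i[0:290:,240:430],None,fx=2.06,fy=2.06,interpolation=2))
a=cv2.resize(i[0:150,260:400],None,fx=4,fy=4,interpolation=2)[:, :395]
E
```

```text
hub [0.5806 0.1443 0.112 ]
knobtop [0.6057 0.2077 0.153 ]
knobbase [0.6058 0.2035 0.112 ]
lipL [ 0.521  -0.0267  0.021 ]
lipR [ 0.5979 -0.0363  0.021 ]
bankR0 [0.6059 0.1025 0.091 ]
bankL0 [0.5396 0.1104 0.091 ]
bankRtop [0.6251 0.2506 0.091 ]
bankLtop [0.5651 0.2615 0.091 ]
[0.603  0.2068 0.1457]
```

View pics/w3c.png

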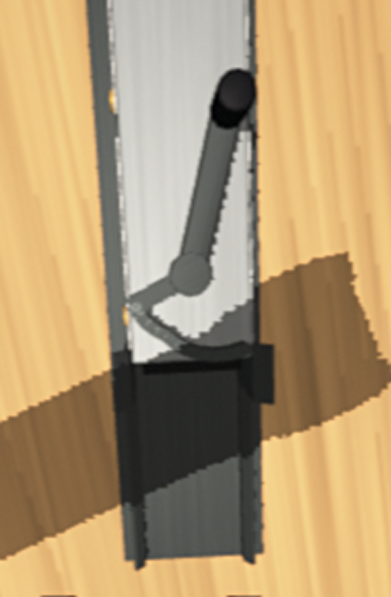

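```bash
python3 - <<'E'
from h import *
d=np.load("w3.npz");K,V=d["K"],d["V"]
c=lambda x,y,z:onz(x/2.06+240,y/2.06,z,K,V)
for n,z,pts in (("bankL",.091,((110,30),(127,330))),("bankR",.091,((245,20),(256,330))),("lipinR",.021,((240,405),(244,550))),("lipinL",.021,((132,405),(139,555)))):
    a,b=c(*pts[0],z),c(*pts[1],z);v=a-b;print(n,a.round(4),b.round(4),np.degrees(np.arctan2(v[1],v[0]))-90)
h=c(190,273,.112);k=c(236,92,.153);print("hub",h,"knob",k,np.linalg.norm((k-h)[:2]),np.degrees(np.arctan2(*(k-h)[1::-1])))
print("bayend",c(139,560,.004),c(245,555,.004))
E
```

```text
bankL [0.5626 0.2516 0.091 ] [0.5455 0.1215 0.091 ] -7.499280948109188
bankR [0.6223 0.2448 0.091 ] [0.6083 0.11   0.091 ] -5.968837002622621
lipinR [0.6009 0.0605 0.021 ] [ 0.5898 -0.032   0.021 ] -6.814271528138377
lipinL [0.5371 0.0721 0.021 ] [ 0.5236 -0.0234  0.021 ] -8.049659460394224
hub [0.57961872 0.1430896  0.112     ] knob [0.60591905 0.20644446 0.153     ] 0.06859697323275522 67.45533200326406
bayend [ 0.52145534 -0.03340307  0.004     ] [ 0.59097053 -0.04244495  0.004     ]
```

Call:
arm_command([
  {"tx":0.019,"ty":0.043,"tz":0,"turn":-4,"fingers":30},
  {"tx":0.019,"ty":0.043,"tz":0,"turn":-4,"fingers":30},
  {"tx":0.019,"ty":0.042,"tz":0,"turn":-4,"fingers":30},
  {"tx":0,"ty":0,"tz":-0.05,"turn":0,"fingers":30},
  {"tx":0,"ty":0,"tz":-0.05,"turn":0,"fingers":30},
  {"tx":0,"ty":0,"tz":-0.05,"turn":0,"fingers":30},
  {"tx":0,"ty":0,"tz":0,"turn":0,"fingers":30},
  {"tx":0,"ty":0,"tz":0,"turn":0,"fingers":30},
])

```text
time: 5.05
position: [0.6069, 0.2092, 0.1885]
ee_rot: [2.608, 1.751, 0.004]
ft_force: [-0.1, 0.3, 0.4]
gripper_width: 0.0256
grip_force: 0.0
```

```bash
python3 - <<'E'
from h import *
K,V=cam("wrist");s=ctrl.observe()
cv2.imwrite("pics/w4.png",ctrl.capture("wrist"))
print(s["position"],R.from_rotvec(s["ee_rot"]).as_matrix().round(3)[:,1],[(round(d["score"],2),[int(x) for x in d["rect"]]) for d in ctrl.spot_in("cam_knob","wrist")], proj([.606,.207,.153],K,V),proj(s["position"],K,V))
E
```

```text
[0.60689875 0.20921814 0.18851271] [ 0.926 -0.378  0.002] [(0.76, [274, 244, 356, 400])] [311.21700734 280.77513085] [310.98653707 308.48675883]
```

View pics/w4.png

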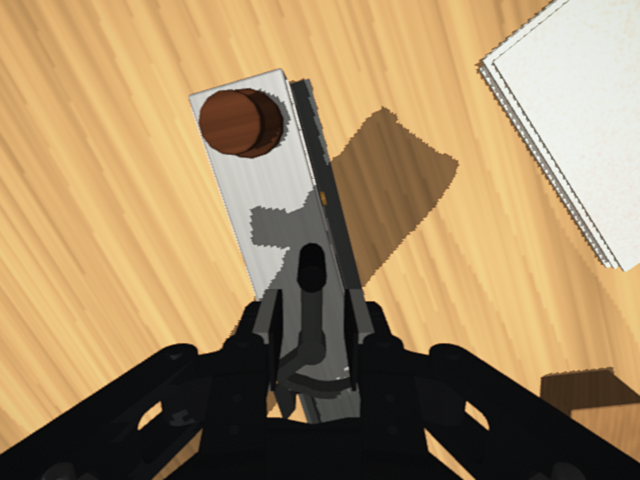

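Call:
arm_command([
  {"tx":0,"ty":0,"tz":-0.025,"turn":0,"fingers":30},
  {"tx":0,"ty":0,"tz":-0.025,"turn":0,"fingers":30},
  {"tx":0,"ty":0,"tz":-0.02,"turn":0,"fingers":30},
  {"tx":0,"ty":0,"tz":0,"turn":0,"fingers":30},
])

```text
time: 5.65
position: [0.6054, 0.2088, 0.1157]
ee_rot: [-2.607, -1.752, 0.002]
ft_force: [0.3, 0.0, 0.4]
gripper_width: 0.0258
grip_force: 0.0
```

```bash
python3 - <<'E'
import numpy as np
h=np.array([.5797,.1435]);a=np.radians(67.5)
ang=np.linspace(67.5,12.5,12)
P=h+.07*np.c_[np.cos(np.radians(ang)),np.sin(np.radians(ang))]
print(np.diff(ang)[0]);print(np.diff(P,axis=0).round(4).tolist())
E
```

```text
-5.0
[[0.0055, -0.0026], [0.0053, -0.0031], [0.005, -0.0035], [0.0047, -0.0039], [0.0043, -0.0043], [0.0039, -0.0047], [0.0035, -0.005], [0.0031, -0.0053], [0.0026, -0.0055], [0.0021, -0.0057], [0.0016, -0.0059]]
```

Call:
arm_command([
  {"tx":0.0055,"ty":-0.0026,"tz":0,"turn":-5,"fingers":30},
  {"tx":0.0053,"ty":-0.0031,"tz":0,"turn":-5,"fingers":30},
  {"tx":0.005,"ty":-0.0035,"tz":0,"turn":-5,"fingers":30},
  {"tx":0.0047,"ty":-0.0039,"tz":0,"turn":-5,"fingers":30},
  {"tx":0.0043,"ty":-0.0043,"tz":0,"turn":-5,"fingers":30},
  {"tx":0.0039,"ty":-0.0047,"tz":0,"turn":-5,"fingers":30},
  {"tx":0.0035,"ty":-0.005,"tz":0,"turn":-5,"fingers":30},
  {"tx":0.0031,"ty":-0.0053,"tz":0,"turn":-5,"fingers":30},
  {"tx":0.0026,"ty":-0.0055,"tz":0,"turn":-5,"fingers":30},
  {"tx":0.0021,"ty":-0.0057,"tz":0,"turn":-5,"fingers":30},
  {"tx":0.0016,"ty":-0.0059,"tz":0,"turn":-5,"fingers":30},
  {"tx":0,"ty":0,"tz":0,"turn":0,"fingers":30},
])

```text
time: 7.15
position: [0.6484, 0.16, 0.1179]
ee_rot: [-3.122, -0.351, -0.004]
ft_force: [0.4, -0.6, -0.7]
gripper_width: 0.0256
grip_force: 0.0
```

Call:
arm_command([
  {"tx":0.0005,"ty":-0.003,"tz":0,"turn":0,"fingers":30},
  {"tx":0,"ty":0,"tz":0,"turn":0,"fingers":30},
])

```text
time: 7.4
position: [0.6482, 0.157, 0.1171]
ee_rot: [-3.121, -0.352, -0.002]
ft_force: [0.2, 2.1, 1.5]
gripper_width: 0.0256
grip_force: 0.6
```

Call:
arm_command([
  {"tx":0.0004,"ty":-0.002,"tz":0,"turn":0,"fingers":30},
  {"tx":0,"ty":0,"tz":0,"turn":0,"fingers":30},
])

```text
time: 7.65
position: [0.6483, 0.1545, 0.1164]
ee_rot: [3.122, 0.35, 0.0]
ft_force: [-0.5, 1.9, 1.0]
gripper_width: 0.0257
grip_force: 0.6
```

Call:
arm_command([
  {"tx":0.0002,"ty":-0.0015,"tz":0,"turn":0,"fingers":30},
  {"tx":0,"ty":0,"tz":0,"turn":0,"fingers":30},
])

```text
time: 7.9
position: [0.6484, 0.154, 0.1163]
ee_rot: [-3.121, -0.351, -0.0]
ft_force: [0.6, 3.6, 0.1]
gripper_width: 0.0256
grip_force: 1.7
```

Call:
arm_command([
  {"tx":0.0003,"ty":-0.002,"tz":0,"turn":0,"fingers":30},
  {"tx":0,"ty":0,"tz":0,"turn":0,"fingers":30},
])

```text
time: 8.15
position: [0.6484, 0.1539, 0.1163]
ee_rot: [-3.118, -0.353, -0.001]
ft_force: [0.6, 6.6, -0.3]
gripper_width: 0.0253
grip_force: 3.2
```

Call:
arm_command([
  {"tx":0.0003,"ty":-0.002,"tz":0,"turn":0,"fingers":30},
  {"tx":0,"ty":0,"tz":0,"turn":0,"fingers":30},
])

```text
time: 8.4
position: [0.6484, 0.1539, 0.1163]
ee_rot: [-3.116, -0.355, -0.001]
ft_force: [1.2, 9.7, -0.8]
gripper_width: 0.0253
grip_force: 4.6
```

Call:
arm_command([
  {"tx":-0.001,"ty":0.008,"tz":0,"turn":0,"fingers":30},
  {"tx":0,"ty":0,"tz":0.06,"turn":0,"fingers":30},
  {"tx":0,"ty":0,"tz":0.06,"turn":0,"fingers":30},
  {"tx":0,"ty":0,"tz":0.06,"turn":0,"fingers":100},
  {"tx":-0.019,"ty":-0.057,"tz":0,"turn":7.9,"fingers":100},
  {"tx":-0.019,"ty":-0.057,"tz":0,"turn":7.9,"fingers":100},
  {"tx":-0.019,"ty":-0.057,"tz":0,"turn":7.9,"fingers":100},
  {"tx":-0.019,"ty":-0.057,"tz":0,"turn":7.9,"fingers":100},
  {"tx":-0.019,"ty":-0.057,"tz":0,"turn":7.9,"fingers":100},
  {"tx":-0.019,"ty":-0.057,"tz":0,"turn":7.9,"fingers":100},
  {"tx":-0.019,"ty":-0.057,"tz":0,"turn":7.9,"fingers":100},
  {"tx":-0.019,"ty":-0.057,"tz":0,"turn":7.9,"fingers":100},
  {"tx":-0.019,"ty":-0.057,"tz":0,"turn":8,"fingers":100},
  {"tx":0,"ty":0,"tz":-0.05,"turn":0,"fingers":100},
  {"tx":0,"ty":0,"tz":0,"turn":0,"fingers":100},
  {"tx":0,"ty":0,"tz":0,"turn":0,"fingers":100},
])

```text
time: 10.4
position: [0.4776, -0.3555, 0.2477]
ee_rot: [2.333, 2.103, -0.0]
ft_force: [0.5, 0.2, 0.5]
gripper_width: 0.0852
grip_force: 0.0
```

```bash
python3 - <<'E'
from h import *
K,V=cam("wrist");s=ctrl.observe();np.savez("w5.npz",K=K,V=V)
cv2.imwrite("pics/w5.png",ctrl.capture("wrist"))
print(s["position"],R.from_rotvec(s["ee_rot"]).as_matrix().round(3)[:,1])
k=cam("top");i=ctrl.capture("top");cv2.imwrite("pics/t5.png",i[200:300,120:320])
a=cv2.imread("pics/w5.png");b=cv2.resize(i[205:285,130:310],None,fx=3.55,fy=1.5*2.37 if 0 else 3.55,interpolation=2)[:, :640]
b=cv2.resize(i[210:275,170:300],(240,120),interpolation=2);a[:120,:240]=b if 0 else a[:120,:240]
cv2.imwrite("pics/w5b.png",cv2.vconcat([a,cv2.copyMakeBorder(b,0,0,200,200,cv2.BORDER_CONSTANT)]))
E
```

```text
[ 0.47757894 -0.3555107   0.2477431 ] [ 0.995 -0.103  0.001]
```

View pics/w5b.png

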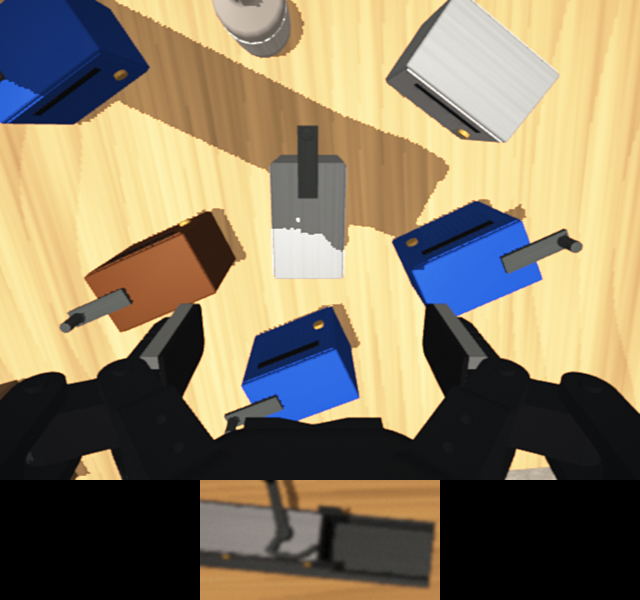

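```bash
python3 - <<'E'
from h import *
d=np.load("w5.npz");K,V=d["K"],d["V"]
P=[onz(*p,.09,K,V) for p in ((272,161),(345,160),(343,277),(274,277))]
print(np.mean(P,axis=0).round(4),[p.round(4).tolist() for p in P])
a=P[0]+P[1]-P[2]-P[3];print(np.degrees(np.arctan2(a[1],a[0]))-90,np.linalg.norm(a)/2)
print("stud",onz(308,131,.112,K,V))
d2=np.load("w2.npz")
print("3D", [tri([(p,d2["K"],d2["V"]),(q,K,V)]).round(4).tolist() for p,q in (((282,132),(272,161)),((340,126),(345,160)),((346,221),(343,277)),((291,227),(274,277)))])
E
```

```text
[ 0.4746 -0.3569  0.09  ] [[0.4512, -0.3051, 0.09], [0.5086, -0.3103, 0.09], [0.499, -0.4092, 0.09], [0.4396, -0.4031, 0.09]]
-6.111921063408076 0.09900680848227046
stud [ 0.48217335 -0.28524894  0.112     ]
3D [[0.4481, -0.3069, 0.0649], [0.5094, -0.3117, 0.0745], [0.4988, -0.4082, 0.0924], [0.4382, -0.4074, 0.0793]]
```

```bash
python3 - <<'E'
from h import *
d=np.load("w5.npz");K,V=d["K"],d["V"]
c=np.array([.4746,-.357]);t=np.radians(-6.1);Rm=np.array([[np.cos(t),np.sin(t)],[-np.sin(t),np.cos(t)]])
for n,p,z in (("brown top",(208,211),.09),("brown bot",(236,262),0),("brown2 top",(217,291),.09),("blueR top",(393,241),.09),("blue top2",(473,202),.09),("blueR",(425,300),.09)):
    print(n,(Rm@(onz(*p,z,K,V)[:2]-c)).round(4))
E
```

```text
brown top [-0.0824  0.0087]
brown bot [-0.0815 -0.069 ]
brown2 top [-0.0801 -0.0629]
blueR top [ 0.071  -0.0166]
blue top2 [0.1341 0.0168]
blueR [ 0.1028 -0.071 ]
```

Call:
arm_command([
  {"tx":-0.003,"ty":-0.0015,"tz":0,"turn":0,"fingers":100},
  {"tx":0,"ty":0,"tz":-0.05,"turn":0,"fingers":100},
  {"tx":0,"ty":0,"tz":-0.05,"turn":0,"fingers":100},
  {"tx":0,"ty":0,"tz":-0.03,"turn":0,"fingers":100},
  {"tx":0,"ty":0,"tz":0,"turn":0,"fingers":100},
])

```text
time: 11.12
position: [0.4727, -0.3565, 0.1146]
ee_rot: [-2.331, -2.1, 0.001]
ft_force: [-0.5, 0.0, -0.0]
gripper_width: 0.0854
grip_force: 0.0
```

Call:
arm_command([
  {"tx":0,"ty":0,"tz":-0.04,"turn":0,"fingers":100},
  {"tx":0,"ty":0,"tz":-0.03,"turn":0,"fingers":100},
  {"tx":0,"ty":0,"tz":0,"turn":0,"fingers":100},
])

```text
time: 11.5
position: [0.4737, -0.3572, 0.0463]
ee_rot: [-2.333, -2.101, 0.001]
ft_force: [0.4, -0.6, -0.6]
gripper_width: 0.0856
grip_force: 0.0
```

Close and lift a little.

Call:
arm_command([
  {"tx":0,"ty":0,"tz":0,"turn":0,"fingers":40},
  {"tx":0,"ty":0,"tz":0,"turn":0,"fingers":40},
  {"tx":0,"ty":0,"tz":0,"turn":0,"fingers":40},
  {"tx":0,"ty":0,"tz":0,"turn":0,"fingers":40},
  {"tx":0,"ty":0,"tz":0,"turn":0,"fingers":40},
  {"tx":0,"ty":0,"tz":0,"turn":0,"fingers":40},
])

```text
time: 12.25
position: [0.4749, -0.3586, 0.0492]
ee_rot: [2.332, 2.1, -0.001]
ft_force: [-1.9, -0.2, 6.6]
gripper_width: 0.0594
grip_force: 67.7
```

Call:
arm_command([
  {"tx":0,"ty":0,"tz":0.02,"turn":0,"fingers":40},
  {"tx":0,"ty":0,"tz":0.04,"turn":0,"fingers":40},
  {"tx":0,"ty":0,"tz":0.04,"turn":0,"fingers":40},
  {"tx":0,"ty":0,"tz":0.05,"turn":0,"fingers":40},
  {"tx":0,"ty":0,"tz":0.05,"turn":0,"fingers":40},
  {"tx":0,"ty":0,"tz":0,"turn":0,"fingers":40},
])

```text
time: 13.0
position: [0.4765, -0.3583, 0.2522]
ee_rot: [2.326, 2.096, 0.003]
ft_force: [0.6, 0.3, -7.6]
gripper_width: 0.0595
grip_force: 67.9
```

```bash
python3 - <<'E'
from h import *
s=ctrl.observe();M=R.from_rotvec(s["ee_rot"]).as_matrix()
print(s["position"],np.degrees(np.arctan2(M[1,1],M[0,1])),M.round(3).tolist(),s["gripper_width"],s["grip_force"])
K,V=cam("wrist");np.savez("w6.npz",K=K,V=V);cv2.imwrite("pics/w6.png",ctrl.capture("wrist"))
for l in ("stud","keeper_box_center"):print(l,[(round(d["score"],2),[int(x) for x in d["rect"]]) for d in ctrl.spot_in(l,"wrist")])
p=s["position"];y=M[:,0]*1.0
for zz in (.09,):print("box top predicted front corners",)
c=np.array(p)+[0,0,.044]
for a,b in ((-.03,.05),(.03,.05),(.03,-.05),(-.03,-.05)):print(proj(c+M[:,1]*a+M[:,0]*b,K,V).round(1))
print("stud",proj(np.array(p)+M[:,0]*.072+[0,0,.066],K,V))
E
```

```text
[ 0.47653787 -0.35834032  0.25222581] -5.962497733021369 [[0.104, 0.995, 0.008], [0.995, -0.104, -0.006], [-0.005, 0.009, -1.0]] 0.05949723595819838 67.92541980743408
stud [(0.81, [203, 106, 418, 426]), (0.65, [412, 197, 576, 313]), (0.59, [58, 206, 213, 326]), (0.55, [0, 0, 147, 120])]
keeper_box_center [(0.92, [201, 109, 418, 428]), (0.9, [412, 194, 577, 316]), (0.8, [61, 209, 211, 323]), (0.8, [0, 0, 147, 121])]
box top predicted front corners
[200.6 216.8]
[422.5 216.8]
[398.2 497.6]
[225.5 497.6]
stud [312.09937884 134.08555279]
```

```bash
python3 - <<'E'
from h import *
d=np.load("w6.npz");K,V=d["K"],d["V"];s=ctrl.observe();M=R.from_rotvec(s["ee_rot"]).as_matrix();p=np.array(s["position"])
i=cv2.imread("pics/w6.png");g=cv2.cvtColor(i,6)
print(g[96:240:3,309:316].mean(1).astype(int).tolist())
print("cols row120",g[118:122,270:350:3].mean(0).astype(int).tolist());print("row 225",g[224:228,180:440:5].mean(0).astype(int).tolist())
for dy in(0,.002,.004):
  f=lambda y,z:proj(p+M[:,0]*(y+dy)+[0,0,z],K,V).round(0)[1]
  print(dy,"studtop far/near",f(.077,.063),f(.067,.063),"tongue end",f(.078,.045),f(.078,.041),"box front top",f(.05,.041))
E
```

```text
[220, 163, 124, 126, 138, 105, 128, 127, 57, 58, 58, 57, 56, 55, 55, 53, 54, 55, 55, 54, 50, 55, 57, 57, 57, 56, 56, 56, 56, 56, 56, 56, 56, 56, 55, 55, 55, 55, 55, 55, 55, 55, 55, 55, 55, 55, 55, 55]
cols row120 [131, 123, 121, 126, 60, 56, 56, 56, 50, 54, 58, 60, 79, 78, 61, 62, 60, 55, 102, 116, 92, 54, 54, 103, 129, 134, 138]
row 225 [51, 34, 32, 32, 31, 80, 110, 118, 117, 117, 118, 119, 120, 120, 120, 119, 117, 115, 118, 121, 122, 52, 54, 53, 55, 53, 55, 55, 54, 55, 55, 52, 51, 122, 123, 126, 119, 121, 122, 122, 122, 119, 118, 123, 122, 120, 121, 112, 116, 40, 40, 40]
0 studtop far/near 103.0 150.0 tongue end 102.0 103.0 box front top 204.0
0.002 studtop far/near 93.0 140.0 tongue end 94.0 96.0 box front top 197.0
0.004 studtop far/near 83.0 131.0 tongue end 86.0 88.0 box front top 191.0
```

```bash
python3 - <<'E'
from h import *
i=cv2.imread("pics/w6.png");g=cv2.cvtColor(i,6)
for c in (240,255,270,355,370):print(c,g[170:236:2,c-2:c+3].mean(1).astype(int).tolist())
for c in (290,300,310,320,328):print(c,g[96:140:2,c-2:c+3].mean(1).astype(int).tolist())
cv2.imwrite("pics/w6c.png",cv2.resize(i[80:260,190:430],None,fx=3,fy=3))
E
```

```text
240 [221, 221, 221, 221, 222, 222, 223, 224, 225, 192, 123, 86, 86, 86, 86, 84, 87, 86, 85, 87, 87, 83, 95, 115, 117, 119, 120, 120, 119, 120, 120, 119, 120]
255 [233, 233, 235, 199, 100, 83, 86, 84, 86, 85, 84, 87, 86, 86, 83, 87, 86, 85, 87, 87, 83, 85, 97, 115, 117, 118, 119, 119, 119, 119, 119, 119, 120]
270 [180, 220, 228, 102, 83, 86, 85, 86, 85, 84, 87, 86, 87, 84, 86, 86, 85, 87, 87, 84, 86, 85, 93, 111, 116, 118, 119, 118, 118, 118, 118, 118, 118]
355 [142, 142, 139, 90, 84, 85, 86, 86, 84, 86, 86, 86, 88, 84, 85, 85, 85, 87, 85, 86, 85, 87, 98, 118, 122, 124, 125, 125, 125, 125, 125, 125, 124]
370 [144, 144, 144, 117, 86, 86, 86, 84, 86, 86, 86, 87, 84, 85, 85, 85, 86, 85, 87, 85, 86, 88, 97, 117, 119, 121, 122, 121, 122, 122, 122, 122, 122]
290 [123, 123, 123, 123, 124, 124, 66, 55, 55, 56, 55, 56, 55, 53, 53, 52, 52, 51, 52, 53, 52, 52]
300 [142, 142, 142, 142, 143, 143, 138, 141, 74, 49, 53, 57, 58, 57, 56, 56, 55, 55, 54, 55, 55, 55]
310 [213, 176, 125, 128, 128, 129, 140, 87, 115, 128, 133, 102, 56, 58, 58, 58, 56, 56, 55, 55, 54, 54]
320 [227, 227, 219, 177, 140, 130, 143, 75, 91, 117, 120, 61, 56, 57, 57, 56, 56, 56, 55, 55, 55, 54]
328 [223, 224, 224, 224, 225, 208, 143, 65, 69, 62, 76, 97, 113, 117, 120, 102, 53, 55, 55, 55, 54, 55]
```

View pics/w6c.png

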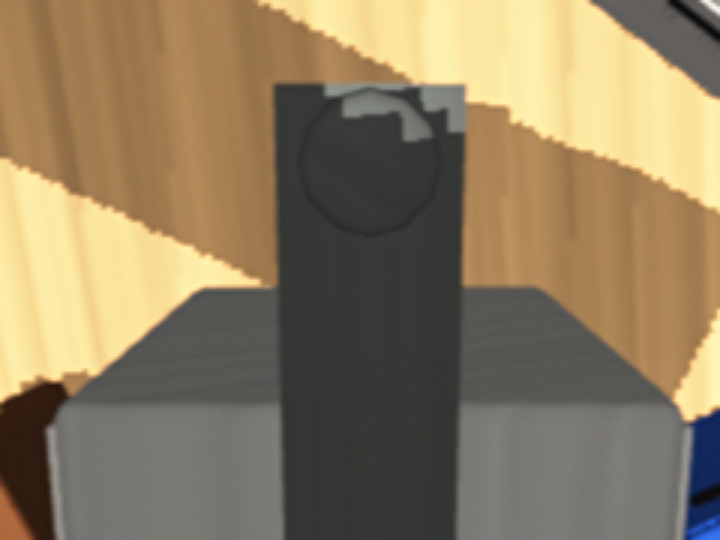

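Call:
arm_command([
  {"tx":0.0113,"ty":0.04,"tz":0,"turn":-0.4,"fingers":40},
  {"tx":0.0113,"ty":0.055,"tz":0,"turn":-0.4,"fingers":40},
  {"tx":0.0113,"ty":0.055,"tz":0,"turn":-0.4,"fingers":40},
  {"tx":0.0113,"ty":0.055,"tz":0,"turn":0,"fingers":40},
  {"tx":0.0113,"ty":0.055,"tz":0,"turn":0,"fingers":40},
  {"tx":0.0113,"ty":0.055,"tz":0,"turn":0,"fingers":40},
  {"tx":0.0113,"ty":0.045,"tz":0,"turn":0,"fingers":40},
  {"tx":0.0113,"ty":0.04,"tz":0,"turn":0,"fingers":40},
  {"tx":0,"ty":0,"tz":-0.03,"turn":0,"fingers":40},
  {"tx":0,"ty":0,"tz":-0.03,"turn":0,"fingers":40},
  {"tx":0,"ty":0,"tz":-0.025,"turn":0,"fingers":40},
  {"tx":0,"ty":0,"tz":0,"turn":0,"fingers":40},
  {"tx":0,"ty":0,"tz":0,"turn":0,"fingers":40},
])

```text
time: 14.78
position: [0.5644, 0.0427, 0.1613]
ee_rot: [-2.356, -2.077, 0.0]
ft_force: [1.0, -0.3, -5.9]
gripper_width: 0.0592
grip_force: 67.6
```

```bash
cat > st.py <<'E'
from h import *
s=ctrl.observe();M=R.from_rotvec(s["ee_rot"]).as_matrix();p=np.array(s["position"])
t=np.radians(-7.2);B=np.array([[np.cos(t),-np.sin(t)],[np.sin(t),np.cos(t)]])
print(s["time"],"bank xy mm",(1000*B.T@(p[:2]-[.5744,.1018])).round(1),"z",p[2].round(4),"yaw",np.degrees(np.arctan2(M[1,1],M[0,1])).round(2),"tilt",M[:2,2].round(4),"F",np.round(s["ft_force"],1),np.round(s["moment"],2),s["gripper_width"],s["grip_force"])
E
python3 st.py
```

```text
14.775 bank xy mm [ -2.6 -59.9] z 0.1613 yaw -7.19 tilt [-0.0005  0.0003] F [ 1.  -0.3 -5.9] [-0.03 -0.06 -0.01] 0.05917052431556197 67.64540791511536
```

Call:
arm_command([
  {"tx":0.0025,"ty":-0.0018,"tz":0,"turn":0,"fingers":40},
  {"tx":0,"ty":0,"tz":-0.03,"turn":0,"fingers":40},
  {"tx":0,"ty":0,"tz":0,"turn":0,"fingers":40},
  {"tx":0,"ty":0,"tz":0,"turn":0,"fingers":40},
])

```text
time: 15.28
position: [0.5679, 0.0408, 0.1325]
ee_rot: [2.356, 2.077, 0.002]
ft_force: [0.5, 0.2, -6.2]
gripper_width: 0.0595
grip_force: 69.2
```

```bash
python3 st.py; python3 - <<'E'
from h import *
K,V=cam("wrist");np.savez("w7.npz",K=K,V=V);cv2.imwrite("pics/w7.png",ctrl.capture("wrist"))
g=cv2.cvtColor(cv2.imread("pics/w7.png"),6)
t=np.radians(-7.2);B=np.array([[np.cos(t),-np.sin(t)],[np.sin(t),np.cos(t)]])
w=lambda x,y,z:proj([*(B@[x,y]+[.5744,.1018]),z],K,V).round(0)
print("bank edges y=60",w(-.03,.06,.091),w(.03,.06,.091),"y=20",w(-.03,.02,.091),w(.03,.02,.091),"hub",w(0,.042,.112))
for y,z in((.06,.091),):
    r=int(w(0,y,z)[1]);print(r,g[r-1:r+2,150:500:4].mean(0).astype(int).tolist())
E
```

```text
15.275 bank xy mm [  1.2 -61.3] z 0.1325 yaw -7.2 tilt [0.002 0.   ] F [ 0.5  0.2 -6.2] [ 0.02 -0.05 -0.  ] 0.059519207618387006 69.17668104171753
bank edges y=60 [239.  11.] [377.  11.] y=20 [244. 109.] [373. 109.] hub [308.  47.]
11 [223, 224, 221, 220, 217, 217, 216, 218, 216, 222, 225, 227, 227, 227, 223, 227, 231, 228, 220, 219, 178, 118, 118, 118, 118, 118, 119, 119, 119, 118, 156, 242, 242, 239, 240, 240, 240, 237, 238, 240, 237, 239, 239, 236, 236, 237, 235, 233, 231, 231, 207, 126, 87, 99, 107, 109, 107, 106, 106, 106, 105, 104, 103, 103, 103, 103, 101, 100, 99, 98, 97, 97, 97, 93, 86, 67, 49, 94, 189, 214, 208, 207, 214, 218, 224, 225, 220, 210]
```

```bash
python3 - <<'E'
from h import *
g=cv2.cvtColor(cv2.imread("pics/w7.png"),6)
for r in range(4,150,16):print(r,"".join("%4d"%v for v in g[r-1:r+2,190:440:5].mean(0)))
d=np.load("w7.npz");K,V=d["K"],d["V"]
t=np.radians(-7.2);B=np.array([[np.cos(t),-np.sin(t)],[np.sin(t),np.cos(t)]])
w=lambda x,y,z:proj([*(B@[x,y]+[.5744,.1018]),z],K,V).round(0)
for y in (.06,.04,.02,0):print(y,w(-.03,y,.091),w(.03,y,.091))
print("cheek in top",w(-.031,0,.092),w(.031,0,.092),w(-.031,-.024,.092),w(.031,-.024,.092))
E
```

```text
4  225 227 227 223 228 230 220 229 229 117 116 116 116 115 177 242 241 241 239 239 240 238 237 239 236 238 236 234 236 233 232 228 227 227 230 227 148  84  99 106 104 103 104 105 102 101 100 101  99  97
20  226 227 227 227 226 232 228 220 120 160 131 121 121 121 121 121 122 122 120 184 242 240 239 242 235 241 237 239 190  98 103 112 110 109 109 110 109 107 108 108 106 104 103 102 101 101  96  83  56  90
36  223 227 230 228 226 229 232 177 136 155  96  33 112 110  35  96 127 126 126 119 119 120 119 119 119 115 117 115 107 115 116 116 113 112 110 109 109 108 103  79  57 112 210 220 129 130 130 127 128 137
52  221 227 228 229 228 227 233 196 131 132 101  85 114 248 243 243 246 245 251 111 126 126 123 125 123 122 120 118 114 116 106  85  56  60 109 125 164 133 126 139 136 133 127 123 117 133 133 137 228 233
68  223 220 222 230 229 227 230 236 134 135 133  33 116 119 245 244 247 246 246 244  47 136 134 130 127 127 123  45 133 215 238 234 233 233 232 234 233 231 129 149 233 230 223 222 210 228 229 227 228 233
84  222 223 219 227 231 229 227 235 137 138 138  44 117 228 247 245 248 247 247 2
[... 416 characters left out ...]
 140 103 125 128 124 115  78  57 133 127 119 118 238 234 238 202 127 229 233 234 232 226 222 215 225 231 231 232 228
132  226 228 225 223 222 220 230 231 230 236 233 161 145 149 142  69 131 233 225 141  99 138 137 137 137 134 126 120 114  59  54 121 119 209 235 238 194 133 230 231 235 233 227 223 217 220 231 232 233 229
148  228 227 229 223 225 222 220  90  64  65  65  61 250 247 145 149 177 196  89 140 136 122 135 135 131 124 118 113  94 126 125 120 116 238 236 240 150  78  79  78  82 129 133 125 123 115 133 141 140 136
0.06 [239.  11.] [377.  11.]
0.04 [242.  62.] [375.  62.]
0.02 [244. 109.] [373. 109.]
0 [246. 153.] [371. 153.]
cheek in top [244. 153.] [374. 153.] [246. 202.] [371. 202.]
```

Call:
arm_command([
  {"tx":-0.001,"ty":0,"tz":0,"turn":0,"fingers":40},
  {"tx":0,"ty":0,"tz":-0.015,"turn":0,"fingers":40},
  {"tx":0,"ty":0,"tz":-0.015,"turn":0,"fingers":40},
  {"tx":0,"ty":0,"tz":0,"turn":0,"fingers":40},
])

```text
time: 15.82
position: [0.5651, 0.0404, 0.0994]
ee_rot: [-2.355, -2.076, 0.003]
ft_force: [-1.2, -1.4, -6.0]
gripper_width: 0.0595
grip_force: 69.5
```

Call:
arm_command([
  {"tx":0,"ty":0,"tz":-0.015,"turn":0,"fingers":40},
  {"tx":0,"ty":0,"tz":-0.015,"turn":0,"fingers":40},
  {"tx":0,"ty":0,"tz":0,"turn":0,"fingers":40},
])

```text
time: 16.2
position: [0.5651, 0.0406, 0.0697]
ee_rot: [-2.355, -2.077, 0.002]
ft_force: [0.2, -0.1, -6.1]
gripper_width: 0.0595
grip_force: 69.6
```

```bash
python3 st.py
```

```text
16.2 bank xy mm [ -1.5 -61.9] z 0.0697 yaw -7.2 tilt [-0.0022  0.0002] F [ 0.2 -0.1 -6.1] [ 0.06  0.05 -0.01] 0.05946279158127067 69.56923484802246
```

Smooth, no side force. Continue to the floor.

Call:
arm_command([
  {"tx":0.0007,"ty":0,"tz":-0.01,"turn":0,"fingers":40},
  {"tx":0,"ty":0,"tz":-0.004,"turn":0,"fingers":40},
  {"tx":0,"ty":0,"tz":0,"turn":0,"fingers":40},
])

```text
time: 16.58
position: [0.5662, 0.0408, 0.0569]
ee_rot: [-2.356, -2.077, 0.001]
ft_force: [-1.3, 0.8, -7.0]
gripper_width: 0.0593
grip_force: 69.6
```

Call:
arm_command([
  {"tx":0,"ty":0,"tz":-0.003,"turn":0,"fingers":40},
  {"tx":0,"ty":0,"tz":0,"turn":0,"fingers":40},
])

```text
time: 16.82
position: [0.5666, 0.0408, 0.0543]
ee_rot: [-2.356, -2.078, 0.0]
ft_force: [-0.2, 0.2, -6.8]
gripper_width: 0.0592
grip_force: 69.6
```

```bash
python3 st.py
```

```text
16.825 bank xy mm [ -0.1 -61.5] z 0.0543 yaw -7.19 tilt [-0.0001 -0.0001] F [-0.2  0.2 -6.8] [ 0.02 -0.01  0.02] 0.05921422270660556 69.56376671791077
```

Call:
arm_command([
  {"tx":0,"ty":0,"tz":-0.0015,"turn":0,"fingers":40},
  {"tx":0,"ty":0,"tz":0,"turn":0,"fingers":40},
])

```text
time: 17.08
position: [0.5671, 0.0409, 0.0536]
ee_rot: [2.356, 2.077, 0.001]
ft_force: [-1.9, 0.5, -1.1]
gripper_width: 0.0591
grip_force: 70.3
```

Call:
arm_command([
  {"tx":0,"ty":0,"tz":-0.001,"turn":0,"fingers":40},
  {"tx":0,"ty":0,"tz":0,"turn":0,"fingers":40},
])

```text
time: 17.32
position: [0.5672, 0.0411, 0.0534]
ee_rot: [2.355, 2.077, 0.001]
ft_force: [-4.3, 0.2, 6.5]
gripper_width: 0.0593
grip_force: 71.3
```

Call:
arm_command([
  {"tx":-0.0006,"ty":0,"tz":0.001,"turn":0,"fingers":40},
  {"tx":0.0003,"ty":0.002,"tz":0,"turn":0,"fingers":40},
  {"tx":0.0002,"ty":0.002,"tz":0,"turn":0,"fingers":40},
  {"tx":0,"ty":0,"tz":0,"turn":0,"fingers":40},
])

```text
time: 17.82
position: [0.5674, 0.0444, 0.0534]
ee_rot: [2.355, 2.077, 0.001]
ft_force: [0.4, -3.3, 3.5]
gripper_width: 0.0591
grip_force: 70.6
```

Call:
arm_command([
  {"tx":0.0003,"ty":0.002,"tz":0,"turn":0,"fingers":40},
  {"tx":0,"ty":0,"tz":0,"turn":0,"fingers":40},
])

```text
time: 18.08
position: [0.5676, 0.0464, 0.0534]
ee_rot: [2.356, 2.076, 0.001]
ft_force: [-0.7, -3.6, 5.2]
gripper_width: 0.059
grip_force: 70.9
```

```bash
python3 st.py
```

```text
18.075 bank xy mm [  0.1 -55.8] z 0.0534 yaw -7.21 tilt [ 0.0014 -0.0007] F [-0.7 -3.6  5.2] [-1.53 -0.13 -0.09] 0.05904513104689198 70.85427403450012
```

Call:
arm_command([
  {"tx":0.0002,"ty":0.0015,"tz":0,"turn":0,"fingers":40},
  {"tx":0,"ty":0,"tz":0,"turn":0,"fingers":40},
])

```text
time: 18.32
position: [0.5676, 0.0472, 0.0533]
ee_rot: [2.356, 2.076, -0.0]
ft_force: [0.2, -4.6, 6.0]
gripper_width: 0.0593
grip_force: 71.1
```

Call:
arm_command([
  {"tx":0.0002,"ty":0.0015,"tz":0,"turn":0,"fingers":40},
  {"tx":0,"ty":0,"tz":0,"turn":0,"fingers":40},
])

```text
time: 18.58
position: [0.5677, 0.048, 0.0533]
ee_rot: [2.356, 2.075, -0.002]
ft_force: [-0.5, -5.8, 6.7]
gripper_width: 0.0596
grip_force: 71.1
```

```bash
python3 st.py
```

```text
18.575 bank xy mm [  0.1 -54.2] z 0.0533 yaw -7.26 tilt [ 0.0006 -0.0024] F [-0.5 -5.8  6.7] [-2.02  0.01 -0.09] 0.05962732344479479 71.09673142433167
```

Call:
arm_command([
  {"tx":0,"ty":0,"tz":0.001,"turn":0,"fingers":100},
  {"tx":0,"ty":0,"tz":0,"turn":0,"fingers":100},
  {"tx":0,"ty":0,"tz":0,"turn":0,"fingers":100},
  {"tx":0,"ty":0,"tz":0,"turn":0,"fingers":100},
  {"tx":0,"ty":0,"tz":0.03,"turn":0,"fingers":100},
  {"tx":0,"ty":0,"tz":0.05,"turn":0,"fingers":100},
  {"tx":0,"ty":0,"tz":0.06,"turn":0,"fingers":100},
  {"tx":0,"ty":0,"tz":0.06,"turn":0,"fingers":100},
  {"tx":0,"ty":0,"tz":0.03,"turn":0,"fingers":100},
  {"tx":0,"ty":0,"tz":0,"turn":0,"fingers":60},
  {"tx":0,"ty":0,"tz":0,"turn":0,"fingers":30},
])

```text
time: 19.95
position: [0.5667, 0.0498, 0.2828]
ee_rot: [-2.356, -2.077, 0.002]
ft_force: [-0.4, 0.2, 0.5]
gripper_width: 0.0517
grip_force: 0.0
```

```bash
python3 st.py; python3 - <<'E'
from h import *
K,V=cam("wrist");np.savez("w8.npz",K=K,V=V);cv2.imwrite("pics/w8.png",ctrl.capture("wrist"))
for l in ("stud","keeper_box_center","cam_knob","cam"):print(l,[(round(d["score"],2),[int(x) for x in d["rect"]]) for d in ctrl.spot_in(l,"wrist")])
t=np.radians(-7.2);B=np.array([[np.cos(t),-np.sin(t)],[np.sin(t),np.cos(t)]])
w=lambda x,y,z:proj([*(B@[x,y]+[.5744,.1018]),z],K,V).round(0)
for c in (-.062,-.059,-.056,-.053):
  print(c,"tongue end",w(0,c+.078,.098),"stud top",w(0,c+.072,.116),"box back",w(0,c-.05,.094),"front",w(0,c+.05,.094))
print("knob",w(.0658,.066,.153),w(.0658,.066,.112))
g=cv2.cvtColor(cv2.imread("pics/w8.png"),6)
u=int(w(0,0,.094)[0]);print(u)
for c in(u,u-30,u+30):print(c,g[20:300:4,c-2:c+3].mean(1).astype(int).tolist())
E
```

```text
19.95 bank xy mm [ -1.1 -52.6] z 0.2828 yaw -7.19 tilt [-0.0015 -0.0001] F [-0.4  0.2  0.5] [ 0.01 -0.04  0.02] 0.05171154267195032 0.0
stud [(0.73, [96, 419, 145, 462]), (0.17, [267, 1, 425, 273])]
keeper_box_center [(0.93, [277, 127, 349, 265])]
cam_knob [(0.69, [269, 47, 424, 156])]
cam [(0.67, [273, 47, 426, 154])]
-0.062 tongue end [314. 133.] stud top [314. 141.] box back [314. 273.] front [314. 166.]
-0.059 tongue end [314. 129.] stud top [314. 137.] box back [314. 270.] front [314. 163.]
-0.056 tongue end [314. 125.] stud top [314. 133.] box back [314. 267.] front [314. 159.]
-0.053 tongue end [314. 122.] stud top [314. 129.] box back [314. 264.] front [314. 155.]
knob [413.  56.] [399.  65.]
314
314 [212, 214, 214, 215, 216, 217, 218, 218, 218, 219, 220, 221, 221, 222, 223, 223, 224, 97, 104, 105, 107, 106, 107, 72, 226, 224, 220, 92, 110, 109, 103, 114, 114, 113, 113, 112, 112, 111, 110, 104, 45, 42, 42, 71, 97, 97, 97, 96, 97, 97, 97, 97, 96, 96, 96, 96, 96, 96, 95, 96, 96, 94, 198, 198, 198, 198, 198, 197, 197, 196]
284 [211, 213, 214, 215, 217, 217, 219, 219, 220, 222, 222, 223, 223, 225, 116, 130, 118, 86, 110, 170, 144, 123, 113, 173, 145, 140, 113, 94, 96, 121, 117, 150, 223, 109, 32, 161, 230, 229, 228, 226, 224, 222, 214, 110, 93, 93, 92, 92, 93, 91, 93, 93, 93, 94, 93, 94, 91, 90, 90, 88, 92, 83, 53, 182, 198, 197, 196, 196, 197, 198]
344 [200, 201, 202, 203, 204, 204, 206, 206, 206, 207, 208, 209, 209, 210, 211, 85, 98, 97, 92, 74, 162, 215, 215, 215, 217, 217, 217, 217, 218, 217, 217, 218, 220, 104, 40, 156, 152, 100, 98, 98, 97, 97, 97, 96, 96, 97, 96, 96, 95, 95, 95, 94, 95, 94, 93, 92, 94, 94, 93, 95, 93, 165, 60, 186, 212, 211, 210, 209, 207, 212]
```

Call:
arm_command([
  {"tx":0.0101,"ty":0.0137,"tz":0,"turn":-8.8,"fingers":30},
  {"tx":0.0101,"ty":0.0137,"tz":0,"turn":-8.8,"fingers":30},
  {"tx":0.0101,"ty":0.0137,"tz":0,"turn":-8.8,"fingers":30},
  {"tx":0.0101,"ty":0.0137,"tz":0,"turn":-8.8,"fingers":30},
  {"tx":0.0101,"ty":0.0137,"tz":0,"turn":-8.8,"fingers":30},
  {"tx":0.0101,"ty":0.0137,"tz":0,"turn":-8.8,"fingers":30},
  {"tx":0.0101,"ty":0.0137,"tz":0,"turn":-8.8,"fingers":30},
  {"tx":0.0101,"ty":0.0137,"tz":0,"turn":-8.6,"fingers":30},
  {"tx":0,"ty":0,"tz":-0.05,"turn":0,"fingers":30},
  {"tx":0,"ty":0,"tz":-0.045,"turn":0,"fingers":30},
  {"tx":0,"ty":0,"tz":0,"turn":0,"fingers":30},
  {"tx":0,"ty":0,"tz":0,"turn":0,"fingers":30},
])

```text
time: 21.7
position: [0.6489, 0.1597, 0.1905]
ee_rot: [-3.122, -0.345, -0.003]
ft_force: [0.5, 0.5, 0.2]
gripper_width: 0.0256
grip_force: 0.0
```

```bash
python3 st.py; python3 - <<'E'
from h import *
K,V=cam("wrist");i=ctrl.capture("wrist");cv2.imwrite("pics/w9.png",i);g=cv2.cvtColor(i,6)
print([(round(d["score"],2),[int(x) for x in d["rect"]]) for d in ctrl.spot_in("cam_knob","wrist")],proj([.648,.159,.153],K,V),proj([.648,.159,.112],K,V))
for r in (250,260,270,280):print(r,g[r-1:r+2,250:370:3].mean(0).astype(int).tolist())
E
```

```text
21.7 bank xy mm [66.6 66.8] z 0.1905 yaw -77.4 tilt [0.0018 0.0007] F [0.5 0.5 0.2] [ 0.04 -0.01 -0.01] 0.0256418688440097 0.0
[(0.9, [276, 244, 356, 397]), (0.65, [74, 178, 510, 401])] [312.91898908 278.08145017] [312.96015616 252.8294174 ]
250 [83, 87, 103, 103, 104, 103, 102, 103, 103, 104, 103, 101, 101, 102, 103, 96, 80, 59, 11, 14, 12, 12, 12, 12, 11, 20, 52, 52, 52, 52, 52, 52, 50, 51, 72, 109, 134, 139, 138, 137]
260 [101, 102, 103, 102, 102, 102, 102, 102, 102, 101, 100, 100, 101, 101, 102, 101, 102, 65, 11, 12, 12, 12, 12, 12, 12, 11, 58, 63, 54, 53, 53, 52, 53, 52, 53, 53, 52, 53, 53, 52]
270 [206, 168, 118, 100, 102, 103, 83, 53, 25, 10, 14, 33, 63, 90, 102, 103, 103, 26, 16, 17, 17, 17, 17, 17, 18, 15, 41, 104, 104, 104, 102, 102, 102, 104, 103, 91, 74, 52, 36, 38]
280 [227, 227, 227, 225, 218, 202, 171, 142, 155, 197, 213, 173, 123, 102, 104, 102, 84, 21, 15, 16, 16, 16, 15, 16, 16, 15, 39, 103, 102, 101, 101, 101, 105, 122, 113, 100, 99, 105, 82, 34]
```

Call:
arm_command([
  {"tx":-0.0008,"ty":-0.0005,"tz":-0.025,"turn":0,"fingers":30},
  {"tx":0,"ty":0,"tz":-0.025,"turn":0,"fingers":30},
  {"tx":0,"ty":0,"tz":-0.022,"turn":0,"fingers":30},
  {"tx":0,"ty":0,"tz":0,"turn":0,"fingers":30},
])

```text
time: 22.3
position: [0.6471, 0.1587, 0.1169]
ee_rot: [3.122, 0.345, -0.001]
ft_force: [-0.0, -0.7, 0.0]
gripper_width: 0.0258
grip_force: 0.0
```

```bash
python3 st.py;python3 - <<'E'
import numpy as np
ang=np.radians(12.85+np.arange(0,106,5))
P=.07*np.c_[np.cos(ang),np.sin(ang)]
print(np.diff(P,axis=0).round(4).tolist())
E
```

```text
22.3 bank xy mm [65.  65.5] z 0.1169 yaw -77.4 tilt [-0.0008 -0.0004] F [-0.  -0.7  0. ] [-0.03 -0.06 -0.01] 0.025819832657279503 0.0
[[-0.0016, 0.0059], [-0.0021, 0.0057], [-0.0026, 0.0055], [-0.0031, 0.0053], [-0.0035, 0.005], [-0.004, 0.0047], [-0.0043, 0.0043], [-0.0047, 0.0039], [-0.005, 0.0035], [-0.0053, 0.003], [-0.0056, 0.0025], [-0.0058, 0.0021], [-0.0059, 0.0015], [-0.006, 0.001], [-0.0061, 0.0005], [-0.0061, -0.0], [-0.0061, -0.0006], [-0.006, -0.0011], [-0.0059, -0.0016], [-0.0057, -0.0021], [-0.0055, -0.0026]]
```

Call:
arm_command([
  {"tx":-0.0016,"ty":0.0059,"tz":0,"turn":5,"fingers":30},
  {"tx":-0.0021,"ty":0.0057,"tz":0,"turn":5,"fingers":30},
  {"tx":-0.0026,"ty":0.0055,"tz":0,"turn":5,"fingers":30},
  {"tx":-0.0031,"ty":0.0053,"tz":0,"turn":5,"fingers":30},
  {"tx":-0.0035,"ty":0.005,"tz":0,"turn":5,"fingers":30},
  {"tx":-0.004,"ty":0.0047,"tz":0,"turn":5,"fingers":30},
  {"tx":-0.0043,"ty":0.0043,"tz":0,"turn":5,"fingers":30},
  {"tx":-0.0047,"ty":0.0039,"tz":0,"turn":5,"fingers":30},
  {"tx":0,"ty":0,"tz":0,"turn":0,"fingers":30},
])

```text
time: 23.42
position: [0.6225, 0.1997, 0.1193]
ee_rot: [2.816, 1.391, 0.005]
ft_force: [-0.2, -0.3, -0.1]
gripper_width: 0.0257
grip_force: 0.0
```

```bash
python3 st.py
```

```text
23.425 bank xy mm [ 35.5 103.2] z 0.1193 yaw -37.44 tilt [0.0034 0.0008] F [-0.2 -0.3 -0.1] [-0.04 -0.02 -0.05] 0.0257076759905411 0.0
```

Call:
arm_command([
  {"tx":-0.005,"ty":0.0035,"tz":0,"turn":5,"fingers":30},
  {"tx":-0.0053,"ty":0.003,"tz":0,"turn":5,"fingers":30},
  {"tx":-0.0056,"ty":0.0025,"tz":0,"turn":5,"fingers":30},
  {"tx":-0.0058,"ty":0.0021,"tz":0,"turn":5,"fingers":30},
  {"tx":-0.0059,"ty":0.0015,"tz":0,"turn":5,"fingers":30},
  {"tx":0,"ty":0,"tz":0,"turn":0,"fingers":30},
])

```text
time: 24.18
position: [0.5946, 0.2122, 0.1185]
ee_rot: [2.45, 1.965, 0.004]
ft_force: [-0.2, -0.0, 1.3]
gripper_width: 0.0257
grip_force: 0.2
```

Call:
arm_command([
  {"tx":-0.006,"ty":0.001,"tz":0,"turn":5,"fingers":30},
  {"tx":-0.0061,"ty":0.0005,"tz":0,"turn":5,"fingers":30},
  {"tx":-0.0061,"ty":0,"tz":0,"turn":5,"fingers":30},
  {"tx":-0.0061,"ty":-0.0006,"tz":0,"turn":5,"fingers":30},
  {"tx":-0.006,"ty":-0.0011,"tz":0,"turn":5,"fingers":30},
  {"tx":0,"ty":0,"tz":0,"turn":0,"fingers":30},
])

```text
time: 24.92
position: [0.5642, 0.2118, 0.1178]
ee_rot: [1.968, 2.448, 0.002]
ft_force: [1.0, 0.6, 0.6]
gripper_width: 0.0258
grip_force: 0.6
```

```bash
python3 st.py; python3 - <<'E'
from h import *
ctrl.capture("wrist")
K,V=cam("wrist");print([(round(d["score"],2),[int(x) for x in d["rect"]]) for d in ctrl.spot_in("cam_knob","wrist")])
E
```

```text
24.925 bank xy mm [-23.9 107.9] z 0.1178 yaw 12.42 tilt [0.0016 0.0006] F [1.  0.6 0.6] [ 0.15 -0.19  0.02] 0.02583519561662947 0.5902587063610554
[(0.8, [293, 289, 350, 425]), (0.32, [259, 41, 493, 423])]
```

Call:
arm_command([
  {"tx":-0.003,"ty":-0.0008,"tz":0,"turn":0,"fingers":30},
  {"tx":0,"ty":0,"tz":0,"turn":0,"fingers":30},
])

```text
time: 25.28
position: [0.5605, 0.2111, 0.1171]
ee_rot: [1.965, 2.451, 0.001]
ft_force: [1.3, 0.7, 0.7]
gripper_width: 0.0254
grip_force: 1.0
```

Call:
arm_command([
  {"tx":-0.003,"ty":-0.0008,"tz":0,"turn":0,"fingers":30},
  {"tx":0,"ty":0,"tz":0,"turn":0,"fingers":30},
])

```text
time: 25.52
position: [0.5584, 0.2106, 0.117]
ee_rot: [1.964, 2.451, 0.005]
ft_force: [3.9, 3.6, -1.7]
gripper_width: 0.0257
grip_force: 2.9
```

Call:
arm_command([
  {"tx":-0.003,"ty":-0.0008,"tz":0,"turn":0,"fingers":30},
  {"tx":0,"ty":0,"tz":0,"turn":0,"fingers":30},
])

```text
time: 25.78
position: [0.5583, 0.2106, 0.1171]
ee_rot: [1.963, 2.448, 0.014]
ft_force: [14.1, 6.9, -8.8]
gripper_width: 0.0253
grip_force: 7.5
```

Call:
arm_command([
  {"tx":-0.003,"ty":-0.0008,"tz":0,"turn":0,"fingers":30},
  {"tx":0,"ty":0,"tz":0,"turn":0,"fingers":30},
])

```text
time: 26.02
position: [0.5582, 0.2106, 0.1173]
ee_rot: [1.961, 2.446, 0.024]
ft_force: [23.0, 10.9, -16.2]
gripper_width: 0.0258
grip_force: 12.1
```

```bash
python3 st.py
```

```text
26.025 bank xy mm [-29.7 105.9] z 0.1173 yaw 12.55 tilt [0.0146 0.0082] F [ 23.   10.9 -16.2] [ 1.94 -4.25  0.09] 0.025848735691474212 12.148416638374329
```

Call:
arm_command([
  {"tx":0.0055,"ty":0.0015,"tz":0,"turn":0,"fingers":30},
  {"tx":0.004,"ty":0.001,"tz":0,"turn":0,"fingers":30},
  {"tx":0,"ty":0,"tz":0,"turn":0,"fingers":30},
])

```text
time: 26.4
position: [0.5601, 0.2103, 0.1162]
ee_rot: [-1.964, -2.451, 0.004]
ft_force: [-0.2, 0.1, -0.4]
gripper_width: 0.0257
grip_force: 0.0
```

```bash
python3 st.py
```

```text
26.4 bank xy mm [-27.8 105.9] z 0.1162 yaw 12.6 tilt [-0.0021 -0.0012] F [-0.2  0.1 -0.4] [-0.02 -0.01  0.03] 0.02571627729922646 0.0
```

Call:
arm_command([
  {"tx":0.0022,"ty":0.0005,"tz":0,"turn":0,"fingers":30},
  {"tx":0,"ty":0,"tz":0.03,"turn":0,"fingers":30},
  {"tx":0,"ty":0,"tz":0.05,"turn":0,"fingers":30},
  {"tx":0,"ty":0,"tz":0.06,"turn":0,"fingers":30},
  {"tx":0,"ty":0,"tz":0.06,"turn":0,"fingers":30},
  {"tx":0,"ty":-0.055,"tz":0,"turn":-6.6,"fingers":30},
  {"tx":0.002,"ty":-0.055,"tz":0,"turn":-6.6,"fingers":30},
  {"tx":0.002,"ty":-0.055,"tz":0,"turn":-6.6,"fingers":30},
  {"tx":0,"ty":0,"tz":0,"turn":0,"fingers":30},
  {"tx":0,"ty":0,"tz":0,"turn":0,"fingers":30},
])

```text
time: 27.65
position: [0.5668, 0.047, 0.3169]
ee_rot: [-2.355, -2.078, -0.0]
ft_force: [-0.4, 0.5, 0.0]
gripper_width: 0.0258
grip_force: 0.0
```

```bash
python3 st.py; python3 - <<'E'
from h import *
K,V=cam("wrist");i=ctrl.capture("wrist");cv2.imwrite("pics/w10.png",i);g=cv2.cvtColor(i,6)
for l in ("stud","keeper_box_center","cam_knob","cam"):print(l,[(round(d["score"],2),[int(x) for x in d["rect"]]) for d in ctrl.spot_in(l,"wrist")])
t=np.radians(-7.2);B=np.array([[np.cos(t),-np.sin(t)],[np.sin(t),np.cos(t)]])
w=lambda x,y,z:proj([*(B@[x,y]+[.5744,.1018]),z],K,V).round(0)
for c in (-.058,-.056,-.054,-.052):print(c,"back",w(0,c-.05,.094),w(-.015,c-.05,.094),"tongue end",w(0,c+.078,.098),"stud",w(0,c+.072,.116))
for a in (1.57,1.5,1.4,1.2):
  q=[.07*np.cos(.35+a),.042+.07*np.sin(.35+a)];print(a,w(*q,.153),w(*q,.112))
u=int(w(0,-.1,.094)[0])
for c in(u,u-20,u+20):print(c,g[230:300:2,c-2:c+3].mean(1).astype(int).tolist())
r=int(w(-.024,.108,.14)[1]);r=max(r,3);print(r,g[r-2:r+3,230:330:3].mean(0).astype(int).tolist())
for n,l in (("scene","cam_knob"),("top","cam_knob"),("scene","plain_box_center"),("scene","keeper_box_center")):
  ctrl.capture(n);print(n,l,[(round(d["score"],2),[int(x) for x in d["rect"]]) for d in ctrl.spot_in(l,n)])
E
```

```text
27.65 bank xy mm [ -0.7 -55.3] z 0.3169 yaw -7.15 tilt [-0.0003  0.0005] F [-0.4  0.5  0. ] [ 0.05  0.01 -0.01] 0.02578216318936669 0.0
stud [(0.84, [280, 120, 345, 249]), (0.64, [137, 406, 161, 428])]
keeper_box_center [(0.78, [137, 402, 161, 429]), (0.69, [281, 120, 344, 251])]
cam_knob [(0.72, [267, 2, 363, 138])]
cam [(0.76, [270, 1, 362, 138])]
-0.058 back [313. 254.] [298. 254.] tongue end [313. 125.] stud [313. 132.]
-0.056 back [313. 253.] [298. 253.] tongue end [313. 123.] stud [313. 129.]
-0.054 back [313. 251.] [298. 251.] tongue end [313. 120.] stud [313. 127.]
-0.052 back [313. 249.] [298. 249.] tongue end [313. 118.] stud [313. 125.]
1.57 [280.  -4.] [284.  13.]
1.5 [286.  -6.] [290.  11.]
1.4 [296.  -9.] [298.   9.]
1.2 [315. -11.] [315.   7.]
313 [93, 93, 93, 93, 93, 93, 93, 93, 93, 88, 88, 89, 83, 189, 195, 195, 195, 195, 195, 194, 194, 194, 194, 194, 194, 194, 193, 193, 193, 193, 194, 194, 194, 195, 196]
293 [92, 92, 92, 93, 92, 93, 93, 93, 93, 88, 87, 88, 82, 191, 198, 197, 198, 199, 199, 200, 201, 201, 202, 202, 202, 202, 203, 203, 203, 202, 202, 202, 201, 200, 199]
333 [93, 93, 93, 93, 93, 93, 93, 93, 93, 89, 85, 86, 80, 199, 204, 203, 203, 203, 203, 203, 203, 203, 203, 202, 202, 202, 202, 202, 202, 202, 202, 201, 201, 201, 201]
3 [200, 197, 199, 200, 200, 195, 202, 197, 198, 204, 199, 199, 196, 178, 26, 43, 45, 45, 42, 31, 11, 201, 202, 201, 199, 204, 203, 203, 203, 203, 201, 200, 199, 196]
scene cam_knob [(0.86, [406, 242, 455, 273]), (0.45, [344, 245, 494, 325])]
top cam_knob []
scene plain_box_center [(0.83, [237, 239, 287, 287])]
scene keeper_box_center [(0.97, [358, 245, 412, 290]), (0.96, [240, 165, 261, 217]), (0.94, [306, 161, 333, 216]), (0.61, [192, 229, 220, 282]), (0.6, [184, 178, 214, 232])]
```

```bash
python3 -c "
from workcell import ctrl
print(ctrl.close_job())"
```

```text
the job is handed in; nothing more can be done
None
```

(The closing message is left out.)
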